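# Close the marking printer's tray and start the print

## Task

The card tray of the marking printer has been left open: push it fully home with the fingertips, then start the print with a light press of a fingertip on the round key on its deck, enough to register, and withdraw. Do not press the round key before the tray is home, never press the square or the oblong key, and leave the loose things lying about where they are.

Things in the scene. Friction and masses are not known exactly. Their poses are not given: they have to be found in the camera images.
- printer: bench marking printer fixed to the bench: box 200 mm deep (x), 300 mm wide (y), flat white deck 75 mm above the bench, lower half teal. Origin: centre of its underside; x points from its front (tray side, towards the robot) to its back, y left, z up. A low tilted screen, up to 110 mm above the bench, is on the back half of the deck; three keys stand in a row on the front half
- tray (a joint): how far the card tray stands out of the printer's front, in m: 0 = fully home, 0.09 = the stop; it slides along the printer's x axis, against about 2.5 N of friction, and stays where it is left. Home is a hard stop
- tray_front (a point): centre of the outer face of the tray's upright white front panel, 34.5 mm above the bench; panel 160 mm wide (y), 12 mm thick, from 12 to 57 mm above the bench. Push this face along the printer's +x to close the tray; home, it is 14 mm in front of the printer's front face. Behind it lies a plate with white marker cards, 29 mm above the bench
- start_unit: aluminium bezel, 46 x 46 x 3 mm, on the deck, with the round (start) key. Origin: centre of its underside, on the deck; axes as the printer's. The three keys stand 60 mm apart in a row along the printer's y, 45 mm in front of its centre, in varying order. The round key is delicate: never more than 30 N on it
- start_key (a joint): round (start) key cap of the printer, black plastic like the other two keys, 26 mm in diameter. Spring key: value in m, 0 = up, 0.008 = bottom stop. The spring needs 1.5 N to start moving, 4 N at 4 mm, where a press registers, and 6.5 N at the bottom; it comes up again by itself
- start_top (a point): centre of the top face of the round key; unpressed it stands 16 mm above the printer's deck (91 mm above the bench). The key moves straight down
- feed_key (a joint): square (feed) key cap of the printer, black plastic like the other two keys, 24 x 24 mm. Spring key: value in m, 0 = up, 0.008 = bottom stop. The spring needs 1.5 N to start moving, 4 N at 4 mm, where a press registers, and 6.5 N at the bottom; it comes up again by itself
- feed_top (a point): centre of the top face of the square key; unpressed it stands 16 mm above the printer's deck (91 mm above the bench). The key moves straight down
- stop_key (a joint): oblong (stop) key cap of the printer, black plastic like the other two keys, 12 mm (x) by 38 mm (y). Spring key: value in m, 0 = up, 0.008 = bottom stop. The spring needs 1.5 N to start moving, 4 N at 4 mm, where a press registers, and 6.5 N at the bottom; it comes up again by itself
- stop_top (a point): centre of the top face of the oblong key; unpressed it stands 16 mm above the printer's deck (91 mm above the bench). The key moves straight down
- label_roll: bystander: white paper label roll, a ring 44 mm across and 30 mm high, standing loose on the left end of the printer's deck; origin at the centre of its underside
- screwdriver: bystander: screwdriver with a teal handle lying loose on the bench to the left of the printer's front; its x axis runs along it from handle to tip
- terminals: bystander: loose block of six grey rail terminals on a piece of rail, 60 x 44 x 42 mm, on the bench to the right of the tray; origin at the centre of its underside
- jar: bystander: small jar with a white cap, 52 mm across and 65 mm high, loose on the bench to the right of the printer; origin at the centre of its underside

How it is judged:
By the outcome, as a careful person would: the job done as asked, in the order asked, and still so for the second after the job is handed in, with the robot touching nothing.
It also fails if it takes over 42 s, if anything falls off the work surface, if the arm or the gripper's body presses on something with over 40 N, if the wrist force passes 120 N, or if a joint passes its speed limit or range.

## Robot

A 6-joint arm with a two-finger parallel gripper is mounted at the origin on the work surface. World frame = base frame: x ahead of the robot, y to its left, z up, the work surface at z = 0. Lengths are in mm, angles in rad, forces in N, time in s.
With the tool pointing down it reaches from about 350 to 775 mm from the base axis. Payload 7.3 kg.
Tool frame: the origin (TCP) lies at the very end of the fingers, on their centre line; the grasp point (between the pads) lies 19 mm behind it; x points along the fingers, z is the direction in which the jaws open and shut, and the axes are right-handed (so a half turn about x gives the same grasp; the last joint's range is limited). The gripper opens to 92 mm and grips with 3 to 60 N. Pads are 19 mm wide; open, the fingers measure 130 mm over their backs; the gripper's body (75 mm by 190 mm) begins 47 mm behind the grasp point.
Start: joints at [1.098, 0.342, 1.524, -0, 1.275, -0.146], TCP at [168.518, 497.239, 226.741] pointing down, gripper open.
Joint ranges: [-2.53, 2.53], [-0.77, 2.02], [0.04, 2.7], [-1, 4.14], [0.28, 2.66], [-3.11, 3.11]. Speed limits (rad/s): [2.57, 2.57, 3.14, 3.14, 3.14, 3.14].

## Interface

Orientations are given as [roll, pitch, yaw] about the fixed x, y, z axes, in that order (R = Rz(yaw) Ry(pitch) Rx(roll)).
In Python, from plant import * gives the robot as it stands.
- The arm moves only by the tool carry_out, never from a script. Its argument "rows" is a list of rows, each a list of 4 numbers: the shift along the world's x, y, z in mm, then the turn about the world's z in degrees. In form: [[x, y, z, twist], ...]. A call has 1 to 20 rows; each row is the pose to reach, as a shift and turn from the pose measured when the call began; what a row does not reach only later rows make up. A row lasts 1/12 s, in which the tool goes at most 41.7 mm and 7.16 degrees, less where a joint would pass 70% of its speed; a pose out of reach is approached as far as the arm can. A call with a gripper value outside its range is refused whole. "hand" is the finger opening in mm, from 0 to 91.8, set as the call begins (left out, the last holds). The fingers move at their own pace and stop on an object; the grip force is fixed at half the most. Time passes only in rows, so rows that repeat a pose let the fingers close. It gives the time, the measured TCP pose, the force and the opening at its end, in the units of the state.
- get_obs(): the state, without advancing time (a new reading comes with each control period).
- capture(name): name is "scene" or "top"; returns the picture (420x560x3 uint8, red, green, blue); there is no depth.
- camera_info(name): a dict with "camera_matrix" (3x3 intrinsics, pixels), "pose" (4x4, takes a point from camera to world coordinates). Camera axes: x right, y down, z forward; pixel columns grow to the right and rows downward; lengths in mm; the calibration is good to about 2 mm. A picture is of the moment at which its call begins. camera_info takes no time and is no camera call.
- close_job(): hands the job in, once; it reports no verdict.
The state is a dict: "time": time; "joint_positions": joint angles; "dq": joint speeds; "tau": joint torques, N m; "tool_pos": TCP position; "tcp_rot": TCP orientation; "contact_force": force on the tool from outside, world axes, zero at the start; "moment": the same for the moment, N m; "grip_width": finger opening in mm.
Only numpy, scipy, OpenCV 4.12 (cv2) and the standard library are available. Lean on these libraries where they do the work, as an engineer would, in place of code of your own. Each camera call takes 0.05 s, during which the arm holds its last target. There are 200 camera calls.

## Working session

There is one attempt and no reset: what is moved stays moved. The work goes in short steps, Python scripts to look and compute and a tool call to move; the robot and the scene stay as the last step left them, time stands still between calls to the robot, and variables do not carry over. Pictures are saved under pics/ and viewed, about 8 in all and at most 12, crops included, and the job is handed in when it is done.

Besides the shell and the picture viewer there is one more tool, called after ">>>" as a command line: name --pt "numbers of a row" for each row, then --argument value for the rest. carry_out: Moves the arm, as the interface text tells. Its arguments: {"type":"object","properties":{"rows":{"type":"array"},"hand":{"type":"number"}},"required":["rows"]}

```bash
mkdir -p pics && python3 - <<'E'
from plant import *
import cv2
for n in("scene","top"):
    im=capture(n); cv2.imwrite(f"pics/{n}0.png",im[:,:,::-1]); c=camera_info(n); print(n,c["camera_matrix"],c["pose"])
o=get_obs();print({k:o[k] for k in("time","tool_pos","tcp_rot","contact_force","grip_width")})
E
```

```text
scene [[419.59666486   0.         276.4883179 ]
 [  0.         419.59666486 210.30681343]
 [  0.           0.           1.        ]] [[-1.83152884e-01  6.38486353e-01 -7.47522708e-01  1.23429116e+03]
 [ 9.82979916e-01  1.07852067e-01 -1.48722617e-01  1.71990956e+02]
 [-1.43354917e-02 -7.62038784e-01 -6.47372678e-01  6.81537866e+02]
 [ 0.00000000e+00  0.00000000e+00  0.00000000e+00  1.00000000e+00]]
top [[381.55740036   0.         281.73404424]
 [  0.         381.55740036 210.85520959]
 [  0.           0.           1.        ]] [[-8.97402307e-04 -9.83151629e-01  1.82789687e-01  4.15096496e+02]
 [-9.99940595e-01 -1.10338921e-03 -1.08438716e-02  4.80909436e+01]
 [ 1.08628582e-02 -1.82788560e-01 -9.83092234e-01  9.08586308e+02]
 [ 0.00000000e+00  0.00000000e+00  0.00000000e+00  1.00000000e+00]]
{'time': 0.1, 'tool_pos': array([168.35321028, 496.92369908, 226.12253676]), 'tcp_rot': array([ 3.00740653,  1.56949115, -2.0317903 ]), 'contact_force': array([-0.95666347,  0.21154347,  0.51730932]), 'grip_width': 91.68662951963913}
```

View pics/top0.png

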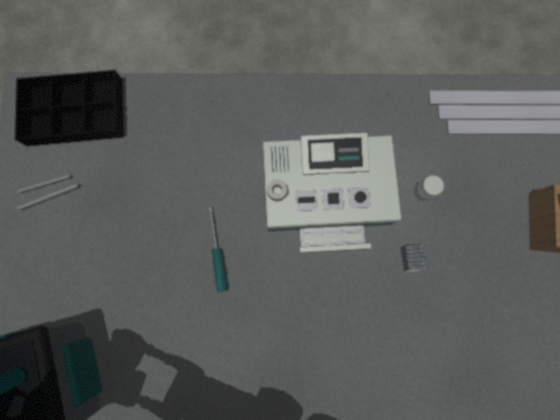

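View pics/scene0.png

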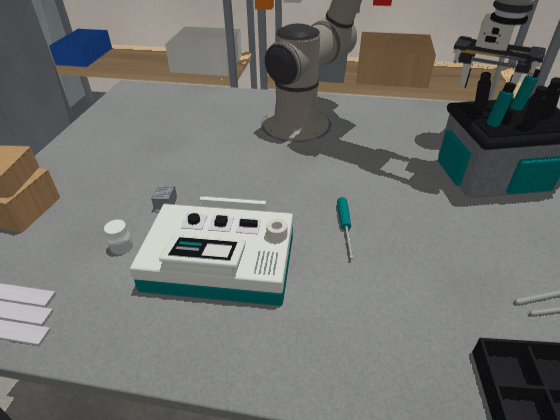

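The top view shows the printer deck with corners near (264,142), (393,137), (400,220) and (268,227). The keys are oblong (306,200), square (333,198) and round (360,197), and the tray panel runs from (300,249) to (370,246). The scene view agrees: the round key is at (193,218), on the robot's right.

```bash
cat > h.py <<'E'
from plant import *
import numpy as np, cv2
def ray(n,u,v,z):
    c=camera_info(n);P=np.array(c["pose"]);d=P[:3,:3]@np.linalg.inv(c["camera_matrix"])@[u,v,1]
    return P[:3,3]+d*(z-P[2,3])/d[2]
E
python3 - <<'E'
from h import *
np.set_printoptions(precision=1,suppress=True)
pts=[("deckBL",264,142,75),("deckBR",393,137,75),("deckFR",400,220,75),("deckFL",268,227,75),("round",360,197,91),("square",333,198,91),("obl",306,200,91),("panelL",300,250,57),("panelR",370,247,57),("jar",433,184,65),("term",413,244,42)]
for n,u,v,z in pts: print(n,ray("top",u,v,z))
for n,u,v in [("round",193,218),("square",220,221),("obl",249,223)]: print("sc",n,ray("scene",u,v,91))
t=cv2.imread("pics/top0.png")[130:262,255:445]; cv2.imwrite("pics/c1.png",cv2.resize(t,None,fx=4,fy=4,interpolation=cv2.INTER_CUBIC))
E
```

```text
deckBL [731.   79.5  75. ]
deckBR [ 744.1 -218.6   75. ]
deckFR [ 549.7 -223.6   75. ]
deckFL [533.9  69.2  75. ]
round [ 598.3 -133.1   91. ]
square [596.  -73.6  91. ]
obl [591.4 -14.2  91. ]
panelL [484.7  -1.9  57. ]
panelR [ 491.4 -158.7   57. ]
jar [ 634.9 -307.5   65. ]
term [ 499.6 -261.    42. ]
sc round [ 607.1 -135.    91. ]
sc square [606.7 -75.2  91. ]
sc obl [602.5 -13.1  91. ]
```

View pics/c1.png

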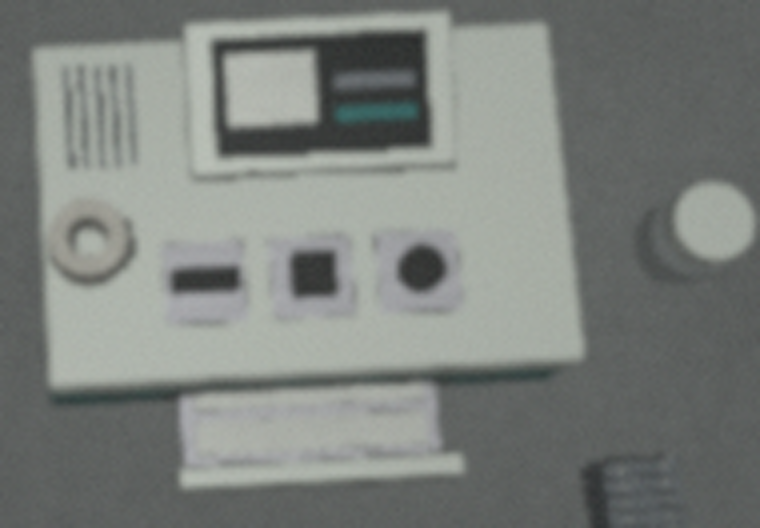

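The enlarged crop confirms the order. Round is rightmost at (360.5,197), square is in the middle and oblong is on the left. The tray panel's outer edge runs from (300,251) to (371,248), the roll is at (277,190) and the terminals are at bottom right. The printer's yaw is about 0.055 rad. The round key is near (600,-133) and the panel face near (487,-80). Key spacing and panel width match the figures given.

```bash
cat >> h.py <<'E'
from scipy.spatial.transform import Rotation as Ro
def st():
    o=get_obs();R=Ro.from_euler("xyz",o["tcp_rot"]).as_matrix()
    print("t",o["time"],"tcp",np.round(o["tool_pos"],1),"F",np.round(o["contact_force"],1),"w",round(o["grip_width"],1),"x-axis",np.round(R[:,0],3),"jaw deg",round(np.degrees(np.arctan2(R[1,2],R[0,2])),1))
    return o
E
python3 -c "
from h import *
st()
for n,u,v,z in [('roll',277,190,105),('FR',401.2,219.5,75),('FL',267.5,227,75),('panelL',299.8,251,57),('panelR',371,248.5,57)]: print(n,ray('top',u,v,z))"
```

```text
t 0.1 tcp [168.4 496.9 226.1] F [-1.   0.2  0.5] w 91.7 x-axis [-0.001 -0.001 -1.   ] jaw deg 71.3
roll [610.40236588  49.430916   105.        ]
FR [ 550.86020346 -226.38795268   75.        ]
FL [533.85955607  70.30266888  75.        ]
panelL [482.51115843  -1.47118099  57.        ]
panelR [ 488.07948967 -160.7499028    57.        ]
```

>>> carry_out --pt "26 -32 0 3" --pt "52 -64 0 6" --pt "78 -96 0 9" --pt "104 -128 0 12" --pt "130 -160 0 15" --pt "156 -192 0 18" --pt "182 -224 0 21" --pt "208 -256 0 21.8" --pt "232 -287 0 21.8" --pt "237 -323 0 21.8" --pt "242 -360 0 21.8" --pt "247 -397 0 21.8" --pt "252 -433 0 21.8" --pt "257 -470 0 21.8" --pt "262 -506 0 21.8" --pt "267 -543 0 21.8" --pt "272 -579 0 21.8" --pt "272 -579 -30 21.8" --pt "272 -579 -60 21.8" --pt "272 -579 -60 21.8" --hand 0

```text
time: 1.77
tool_pos: [437.1, -81.7, 161.6]
tcp_rot: [1.291, 1.561, 2.913]
contact_force: [-0.7, -0.2, -0.4]
grip_width: 0.5
```

```bash
python3 -c "
from h import *
st()"
```

```text
t 1.7667 tcp [437.1 -81.7 161.6] F [-0.7 -0.2 -0.4] w 0.5 x-axis [-0.009  0.002 -1.   ] jaw deg 93.0
```

>>> carry_out --pt "0 0 -30 0" --pt "0 0 -60 0" --pt "0 0 -90 0" --pt "0 0 -115 0" --pt "0 0 -128 0" --pt "10 0.5 -128 0" --pt "20 1 -128 0" --pt "20 1 -128 0" --pt "20 1 -128 0"

```text
time: 2.52
tool_pos: [457.7, -80.6, 34.3]
tcp_rot: [1.306, 1.562, 2.93]
contact_force: [-0.8, 0.7, 0.1]
grip_width: 0.5
```

```bash
python3 - <<'E'
from h import *
st()
im=capture("top")[:,:,::-1]
cv2.imwrite("pics/t2.png",cv2.resize(im[130:290,255:445],None,fx=3.5,fy=3.5,interpolation=cv2.INTER_CUBIC))
E
```

```text
t 2.5167 tcp [457.7 -80.6  34.3] F [-0.8  0.7  0.1] w 0.5 x-axis [-0.009  0.002 -1.   ] jaw deg 93.0
```

View pics/t2.png

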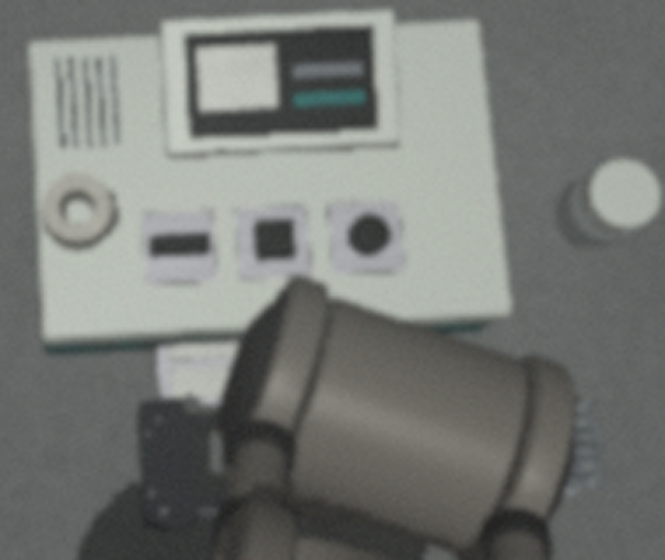

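The picture shows the wrist above the front of the printer, hiding the panel. The gripper is in front of the tray and nothing has moved, with the round key still at crop (370,235). Next I push slowly along the printer's x axis.

>>> carry_out --pt "6 0.3 0 0" --pt "12 0.7 0 0" --pt "18 1 0 0" --pt "24 1.3 0 0" --pt "29 1.6 0 0" --pt "34 1.9 0 0" --pt "38 2.1 0 0" --pt "42 2.3 0 0" --pt "42 2.3 0 0"

```text
time: 3.32
tool_pos: [500.0, -78.2, 34.1]
tcp_rot: [1.286, 1.562, 2.909]
contact_force: [-0.4, -0.0, 1.1]
grip_width: 0.4
```

>>> carry_out --pt "3 0.2 0 0" --pt "6 0.3 0 0" --pt "9 0.5 0 0" --pt "12 0.7 0 0"

```text
time: 3.65
tool_pos: [512.0, -77.4, 34.0]
tcp_rot: [1.277, 1.562, 2.901]
contact_force: [-2.6, -0.2, -0.7]
grip_width: 0.2
```

>>> carry_out --pt "2 0.1 0 0" --pt "4 0.2 0 0"

```text
time: 3.82
tool_pos: [516.2, -77.2, 33.9]
tcp_rot: [1.28, 1.562, 2.904]
contact_force: [-2.7, -0.3, 1.2]
grip_width: 0.4
```

>>> carry_out --pt "1.5 0.1 0 0" --pt "3 0.2 0 0"

```text
time: 3.98
tool_pos: [518.2, -77.0, 33.9]
tcp_rot: [1.336, 1.559, 2.96]
contact_force: [-12.1, -4.0, 8.2]
grip_width: 0.4
```

>>> carry_out --pt "1.5 0.1 0 0" --pt "3 0.2 0 0"

```text
time: 4.15
tool_pos: [518.1, -77.0, 33.9]
tcp_rot: [1.395, 1.552, 3.02]
contact_force: [-17.9, -5.8, 13.6]
grip_width: 0.4
```

The tray has hit a hard stop at TCP x≈518, as predicted. I'm backing off and rising.

>>> carry_out --pt "-5 -0.3 0 0" --pt "-20 -1.1 0 0" --pt "-40 -2.2 0 0" --pt "-60 -3.3 0 0" --pt "-80 -4.4 20 0" --pt "-80 -4.4 55 0" --pt "-80 -4.4 90 0" --pt "-80 -4.4 125 0" --pt "-80 30 140 0" --pt "-80 65 140 0" --pt "-80 100 140 0" --pt "-80 135 140 0" --pt "-80 170 140 0" --pt "-80 205 140 0" --pt "-80 240 140 0" --pt "-80 240 140 0"

```text
time: 5.48
tool_pos: [438.3, 168.3, 174.3]
tcp_rot: [1.206, 1.554, 2.835]
contact_force: [-0.3, -0.5, 0.8]
grip_width: 0.5
```

```bash
python3 - <<'E'
from h import *
st()
im=capture("top")[:,:,::-1]
cv2.imwrite("pics/t3.png",cv2.resize(im[130:280,255:445],None,fx=4,fy=4,interpolation=cv2.INTER_CUBIC))
s=capture("scene")[:,:,::-1]
cv2.imwrite("pics/s3.png",cv2.resize(s[180:320,90:310],None,fx=3.5,fy=3.5,interpolation=cv2.INTER_CUBIC))
E
```

```text
t 5.4833 tcp [438.3 168.3 174.3] F [-0.3 -0.5  0.8] w 0.5 x-axis [-0.016  0.005 -1.   ] jaw deg 93.3
```

View pics/t3.png

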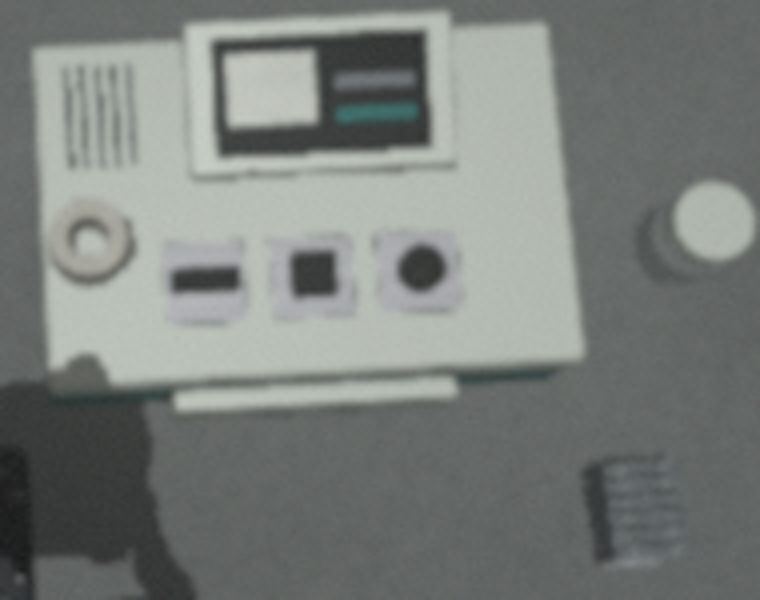

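View pics/s3.png

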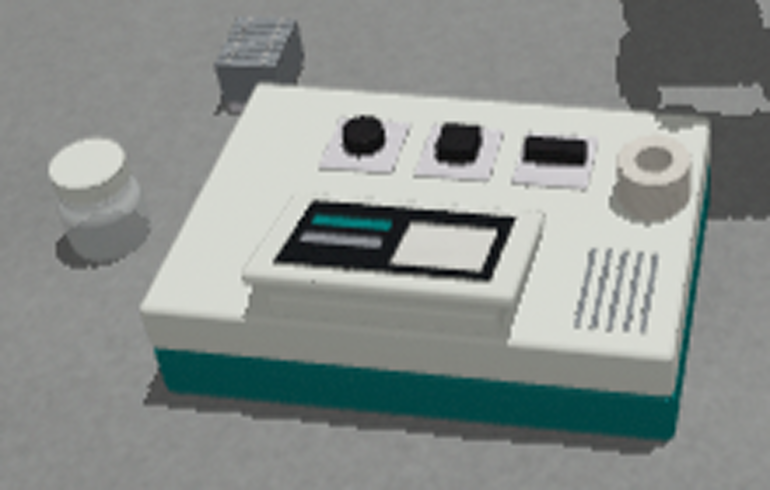

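The top crop shows the panel against the printer front, with its outer edge from (175,412) to (458,400), and all the loose things where they were. In the scene crop the round cap's top is near (364,130).

```bash
python3 - <<'E'
from h import *
np.set_printoptions(precision=1,suppress=True)
f=lambda x,y:((x+.5)/4-.5+255,(y+.5)/4-.5+130)
for n,x,y,z in [("panelL",175,412,57),("panelR",458,399,57),("FL",50,388,75),("FR",585,360,75),("round",422,267,91),("round75",422,267,78),("bez",420,271,78)]: print(n,ray("top",*f(x,y),z))
print(ray("scene",(364.5)/3.5-.5+90,(130.5)/3.5-.5+180,91), ray("scene",365/3.5-.5+90,145/3.5-.5+180,78))
E
```

```text
panelL [523.7   1.3  57. ]
panelR [ 531.2 -158.4   57. ]
FL [534.7  71.1  75. ]
FR [ 550.6 -225.6   75. ]
round [ 599.7 -133.4   91. ]
round75 [ 602.6 -136.3   78. ]
bez [ 600.4 -135.1   78. ]
[ 603.1 -135.    91. ] [ 602.2 -136.9   78. ]
```

The tray is home: the panel face at x≈527.5 is about 14–15 mm ahead of the printer front, and it agrees with the contact position. The round key is at about (601.5,-135).

>>> carry_out --pt "18 -34 0 0" --pt "36 -67 0 0" --pt "54 -101 0 0" --pt "72 -135 0 0" --pt "90 -168 0 0" --pt "108 -202 0 0" --pt "126 -236 0 0" --pt "145 -270 0 0" --pt "163 -303 0 0" --pt "163 -303 0 0" --pt "163 -303 -30 0" --pt "163 -303 -55 0" --pt "163 -303 -70 0" --pt "163 -303 -73 0" --pt "163 -303 -73 0"

```text
time: 6.83
tool_pos: [600.4, -139.5, 100.1]
tcp_rot: [1.356, 1.551, 2.983]
contact_force: [0.1, 0.6, 0.4]
grip_width: 0.3
```

```bash
python3 - <<'E'
from h import *
st()
s=capture("scene")[:,:,::-1]
cv2.imwrite("pics/s4.png",cv2.resize(s[140:280,110:310],None,fx=4,fy=4,interpolation=cv2.INTER_CUBIC))
E
```

```text
t 6.8333 tcp [ 600.4 -139.5  100.1] F [0.1 0.6 0.4] w 0.3 x-axis [-0.019  0.003 -1.   ] jaw deg 93.2
```

View pics/s4.png

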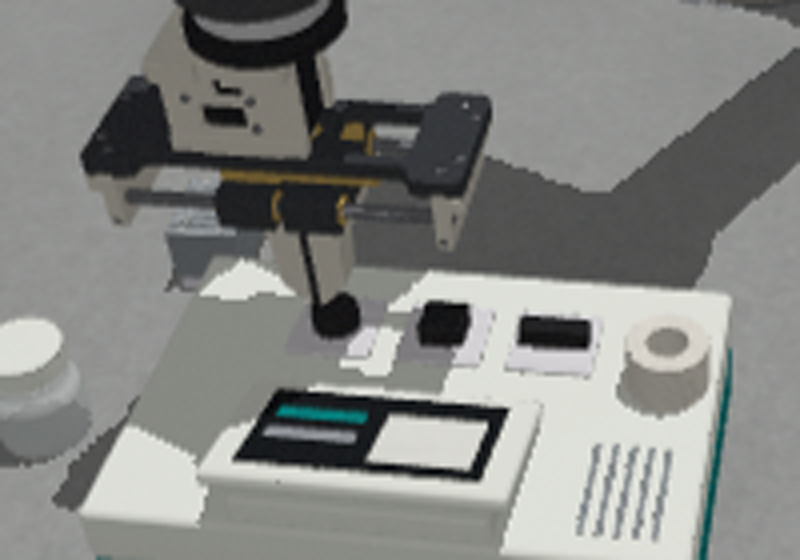

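The fingertips are right above the round cap, which is at crop (336,313) and lies a few mm to image right (+y). I'm correcting y by +4.5 mm and descending gently.

>>> carry_out --pt "1 4.5 0 0" --pt "1 4.5 0 0" --pt "1 4.5 -4 0" --pt "1 4.5 -8 0" --pt "1 4.5 -10 0" --pt "1 4.5 -11.5 0" --pt "1 4.5 -11.5 0"

```text
time: 7.47
tool_pos: [602.2, -135.0, 89.8]
tcp_rot: [1.37, 1.553, 2.997]
contact_force: [-0.8, 1.0, 1.8]
grip_width: 0.6
```

>>> carry_out --pt "0 0 -1.5 0" --pt "0 0 -3 0" --pt "0 0 -3 0"

```text
time: 7.72
tool_pos: [602.2, -135.0, 86.8]
tcp_rot: [1.374, 1.553, 3.001]
contact_force: [-1.1, 0.8, 4.1]
grip_width: 0.6
```

>>> carry_out --pt "0 0 -1 0" --pt "0 0 -2 0" --pt "0 0 -2 0" --pt "0 0 -2 0"

```text
time: 8.05
tool_pos: [602.3, -135.0, 85.0]
tcp_rot: [1.374, 1.554, 3.001]
contact_force: [-2.2, -0.1, 5.2]
grip_width: 0.5
```

The force is 5.2 N at about 6 mm travel, past the registering point and short of the bottom. I'm withdrawing straight up, then clear.

>>> carry_out --pt "0 0 4 0" --pt "0 0 12 0" --pt "0 0 30 0" --pt "0 0 60 0" --pt "0 0 90 0" --pt "-25 20 100 0" --pt "-50 45 100 0" --pt "-75 75 100 0" --pt "-100 105 100 0" --pt "-120 140 100 0" --pt "-140 175 100 0" --pt "-160 205 100 0" --pt "-160 240 100 0" --pt "-160 275 100 0" --pt "-160 310 100 0" --pt "-160 310 100 0" --pt "-160 310 100 0"

```text
time: 9.47
tool_pos: [441.9, 176.4, 185.1]
tcp_rot: [1.387, 1.554, 3.017]
contact_force: [0.3, -0.6, 0.1]
grip_width: 0.8
```

```bash
python3 - <<'E'
from h import *
st()
a=capture("top")[:,:,::-1][130:280,205:445]; b=capture("scene")[:,:,::-1][170:310,90:330]
cv2.imwrite("pics/f.png",cv2.resize(np.vstack([a,b]),None,fx=2,fy=2,interpolation=cv2.INTER_CUBIC))
E
```

```text
t 9.4667 tcp [441.9 176.4 185.1] F [ 0.3 -0.6  0.1] w 0.8 x-axis [-0.017  0.002 -1.   ] jaw deg 93.4
```

View pics/f.png

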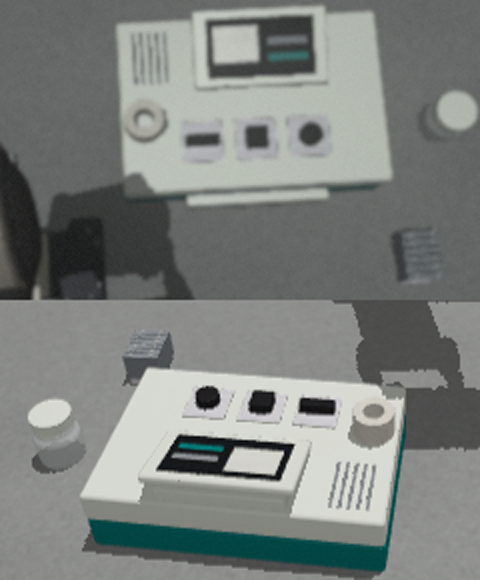

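The final view shows the tray home, with its panel against the printer front at (258,198). The three keys are up, and the roll, jar and terminals have not moved. The arm is clear.

```bash
python3 -c "
from plant import *
print(close_job())"
```

```text
the job is handed in; nothing more can be done
None
```

The tray is home and the round key got one light press; I handed the job in at about 9.6 s of the 42 s allowed.

- **Tray:** I pushed it with closed fingertips along the printer's x axis until it met the hard stop, where the push read about 18 N sideways and 14 N vertically. The pictures put its panel about 15 mm ahead of the printer's front, against the 14 mm expected when home, which is within calibration error.
- **Round key:** I pressed it only after the tray was home, to about 6 mm of travel at 5.2 N. That is past the 4 mm registering point and short of the bottom. I judged this from tool height and force, as there is no direct reading of the key.
- **Last checks:** After withdrawing, the force read about zero and the arm was clear. The final pictures showed the tray still home, all keys up, and the roll, jar and terminals where they were. The screwdriver was not visible in the final pictures. The tool passed only well above the bench on that side and no contact showed.
- **Disagreement:** Before the press the tool came out about 4.5 mm off the key sideways, and I corrected that before touching it.

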